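# Score a hand on the tally rack with a bottle cap

## Robot

A 7-joint arm with a two-finger parallel gripper is mounted at the origin on the work surface. World frame = base frame: x ahead of the robot, y to its left, z up, the work surface at z = 0. Lengths are in m, angles in rad, forces in N, time in s.
With the tool pointing down it reaches from about 0.425 to 0.95 m from the base axis. Payload 4.7 kg.
Tool frame: the origin (TCP) lies on the centre line of the jaws, within the pads' length; the fingertips stand robot.nose_length ahead of it and the grasp point (between the pads) lies 8 mm behind it (robot.nose_length is the distance from the TCP to the fingertips, in m); z points along the fingers, y is the line along which they close (so a half turn about z gives the same grasp; the last joint's range is limited). The gripper opens to 85 mm and grips with 20 to 120 N. Pads are 22 mm wide; open, the fingers measure 114 mm over their backs; the gripper's body (76 mm by 85 mm) begins 54 mm behind the grasp point. The pads swing forward as they close: fully open they stand 13 mm farther back than shut.
Start: joints at [-1.202, 0.469, -0.049, 1.532, 0.024, 1.141, -0.082], TCP at [0.261, 0.622, 0.242] pointing down, gripper open.
Joint ranges: [-2.59, 2.59], [-0.33, 1.99], [-1.39, 1.29], [0.1, 2.45], [-1.04, 4.18], [0.21, 1.99], [-2.66, 2.66]. Speed limits (rad/s): [2.57, 2.57, 3.14, 3.14, 3.14, 3.14, 3.14].

## Interface

Orientations are given as [roll, pitch, yaw] about the fixed x, y, z axes, in that order (R = Rz(yaw) Ry(pitch) Rx(roll)).
In Python, from plant import robot gives the robot as it stands. Calls block until the motion is done:
- robot.goto(position, orientation): joint-space move of the TCP to a pose.
- robot.move_straight(position, vel=0.15, attitude=None, contact_N=None): straight line of the TCP; attitude=None keeps the orientation; vel is the mean speed in m/s. With contact_N (N) it stops when the force on the tool has changed by that much, and returns True; else False.
- robot.move_joints(angles): joint-space move.
- robot.grip(opening, strength=None): opening from 0.0 (shut) to 1.0 (fully open); strength is the grip in N (None keeps the last); returns when the fingers have stopped.
- robot.sleep(seconds).
- robot.inverse_kinematics(position, orientation): joint angles nearest the present ones, or None.
- robot.sense(): the state.
- robot.grab_frame(name): name is "scene" or "top" or "wrist"; returns a dict with "image" (400x640x3 uint8, red, green, blue), "range_z" (400x640 float32, m along the optical axis (not along the pixel's ray), 0 where there is no reading), "fx", "fy", "cx", "cy" (pixels), "dist_coeffs" ([k1, k2, p1, p2, k3] as OpenCV has them; the pictures are not rectified), "R" (3x3) and "t" (3): a world point X has camera coordinates R X + t. Camera axes: x right, y down, z forward; pixel columns grow to the right and rows downward; lengths in m; the calibration is good to about 2 mm. A picture is of the moment at which its call begins.
A pose or a line that the arm cannot do raises robot.IKError and nothing moves.
- robot.close_job(): hands the job in; it is judged then, once.
The state is a dict: "t": time; "joint_pos": joint angles; "joint_velocities": joint speeds; "effort": joint torques, N m; "tcp_pos": TCP position; "tcp_rot": TCP orientation; "wrist_force": force on the tool from outside, world axes, zero at the start; "torque": the same for the moment, N m; "opening": opening from 0.0 (shut) to 1.0 (fully open); "gripper_force": force on a finger pad.
Only numpy, scipy, OpenCV 4.12 (cv2) and the standard library are available. Lean on these libraries where they do the work, as an engineer would, in place of code of your own. Each camera call takes 0.05 s, during which the arm holds its last target. There are 200 camera calls.

## Task

The third player, counted from the end of the tally rack nearest the galvanised chute, has won the hand. Count along the rack with a fingertip from that end, touching the first, the second and the third divider in turn, and only then push the loose bottle cap over the boards into the third gap, flat and fully home against the back rail. Only push the cap, never lift it or tip it up, leave everything else where it is, and finish with the fingers clear.

Things in the scene. Friction and masses are not known exactly. Their poses are not given: they have to be found in the camera images.
- rack: dark wood tally rack fixed to the boards, 244 mm long: a back rail 12 mm high, 14 mm thick, and five dividers standing from it towards the robot; between them four gaps, open to the robot side and above, 46 mm wide, 40 mm deep from nose tips to rail, floored by the boards (z = 0). Origin on the boards, middle of the rail's robot-side face; x away from the robot into the gaps, y along the rail to the left
- divider_a: leftmost (+116 mm along rack y): round-nosed wooden divider of the rack, 12 mm thick (along rack y), 54 mm long, 20 mm high; origin on the boards at the tip of its rounded nose, axes as the rack's; fixed
- divider_b: second from left (+58 mm along rack y): round-nosed wooden divider of the rack, 12 mm thick (along rack y), 54 mm long, 20 mm high; origin on the boards at the tip of its rounded nose, axes as the rack's; fixed
- divider_c: middle (0 mm along rack y): round-nosed wooden divider of the rack, 12 mm thick (along rack y), 54 mm long, 20 mm high; origin on the boards at the tip of its rounded nose, axes as the rack's; fixed
- divider_d: second from right (-58 mm along rack y): round-nosed wooden divider of the rack, 12 mm thick (along rack y), 54 mm long, 20 mm high; origin on the boards at the tip of its rounded nose, axes as the rack's; fixed
- divider_e: rightmost (-116 mm along rack y): round-nosed wooden divider of the rack, 12 mm thick (along rack y), 54 mm long, 20 mm high; origin on the boards at the tip of its rounded nose, axes as the rack's; fixed
- gap1 (a point): leftmost gap of the rack (+87 mm along rack y): the point on the boards where the centre of a cap lies when it stands fully home in the middle of the gap, 16 mm in front of the back rail, 24 mm inside the line of the nose tips; axes as the rack's
- gap2 (a point): second from left gap of the rack (+29 mm along rack y): the point on the boards where the centre of a cap lies when it stands fully home in the middle of the gap, 16 mm in front of the back rail, 24 mm inside the line of the nose tips; axes as the rack's
- gap3 (a point): third from left gap of the rack (-29 mm along rack y): the point on the boards where the centre of a cap lies when it stands fully home in the middle of the gap, 16 mm in front of the back rail, 24 mm inside the line of the nose tips; axes as the rack's
- gap4 (a point): rightmost gap of the rack (-87 mm along rack y): the point on the boards where the centre of a cap lies when it stands fully home in the middle of the gap, 16 mm in front of the back rail, 24 mm inside the line of the nose tips; axes as the rack's
- chute: galvanised sheet chute, 104 mm wide, side walls 28 mm high, running over the table's far edge to a tin can; beyond the left (y > 0) or right (y < 0) end of the rack, the end to count from. Origin on the boards, middle of its robot-side lip; fixed
- cap: crimped steel bottle cap, wax-filled, lying crimped edge down: 32 mm across, 6 mm high, about 12 g, out on the boards between the robot and the rack; slides flat with light friction when pushed on its edge; origin at the centre of its underside on the boards, z up
- rack_cap_left: crimped steel bottle cap, wax-filled, lying crimped edge down: 32 mm across, 6 mm high, already scored, home in the leftmost gap, to be left alone; origin at the centre of its underside on the boards, z up
- rack_cap_right: crimped steel bottle cap, wax-filled, lying crimped edge down: 32 mm across, 6 mm high, already scored, home in the rightmost gap, to be left alone; origin at the centre of its underside on the boards, z up
- saint: pink-glazed ceramic saint figurine, 91 mm tall, foot 46 mm across, standing beyond the other end of the rack from the chute; origin at the centre of its foot
- cup: chunky orange plastic cup, 76 mm across the rim, 85 mm high, standing empty to the right; origin at the centre of its foot
- die1: ivory plastic die, an 18 mm cube, to the left; origin at the centre of its underside
- die2: ivory plastic die, an 18 mm cube, to the left, farther from the robot than the other; origin at the centre of its underside
Mind the look-alikes: they are no part of the job. Several things have the shape of the rack; the one meant has the colours described above.

How it is judged:
On the way, in this order (a step that is already met when the one before it is completed fails the run):
1. a finger touches the first divider at the chute end (((world y of chute above 0 m and contact force between the fingers and divider_a above 0.2 N) or (world y of chute below 0 m and contact force between the fingers and divider_e above 0.2 N))), for 0.05 s.
2. a finger touches the second divider from the chute end (((world y of chute above 0 m and contact force between the fingers and divider_b above 0.2 N) or (world y of chute below 0 m and contact force between the fingers and divider_d above 0.2 N))), for 0.05 s.
3. a finger touches the third divider from the chute end (((world y of chute above 0 m and contact force between the fingers and divider_c above 0.2 N) or (world y of chute below 0 m and contact force between the fingers and divider_c above 0.2 N))), for 0.05 s.
4. after that, the loose cap is in the third gap from the chute end, home against the back rail (((world y of chute above 0 m and x of cap in the frame of gap3 between -0.005 and 0.005 m and y of cap in the frame of gap3 between -0.01 and 0.01 m) or (world y of chute below 0 m and x of cap in the frame of gap2 between -0.005 and 0.005 m and y of cap in the frame of gap2 between -0.01 and 0.01 m)) and angle between cap's own z axis and vertical below 0.1 rad and height (world z) of cap below 0.003 m and linear speed of cap below 0.01 m/s), for 0.2 s.
At the end, for the whole second after the job is handed in: the loose cap lies flat (tilt under 0.1 rad) and at rest on the boards in the third gap counted from the chute end, its rim within 5 mm of the back rail and its centre within 10 mm of the gap's middle; figurine, cup, dice and the caps already in the rack are within 10 mm of where they were (all of step 4 and distance of each of saint, cup, die1, die2, rack_cap_left, rack_cap_right from where it was at the start of the episode below 0.01 m); the robot touches nothing.
It fails at once if the loose cap is lifted off the boards (height (world z) of cap above 0.008 m).
It fails at once if the loose cap is tipped up (angle between cap's own z axis and vertical above 0.5 rad).
It fails at once if the saint figurine or the orange cup is moved over 10 mm (distance of any of saint, cup from where it was at the start of the episode above 0.01 m).
It fails at once if a die is moved over 10 mm (distance of any of die1, die2 from where it was at the start of the episode above 0.01 m).
It fails at once if a cap already in the rack is moved over 10 mm (distance of any of rack_cap_left, rack_cap_right from where it was at the start of the episode above 0.01 m).
It also fails if it takes over 72 s, if anything falls off the work surface, if the arm or the gripper's body presses on something with over 40 N, if the wrist force passes 120 N, or if a joint passes its speed limit or range.

## Working session

There is one attempt and no reset: what is moved stays moved. The work goes in short steps, each a Python script; the robot and the scene stay as the last script left them, time stands still between calls to the robot, and variables do not carry over. Pictures are saved under pics/ and viewed, at most 10 in all, crops included, and the job is handed in when it is done.

```bash
ls; mkdir -p pics; cat > h.py <<'E'
import numpy as np, cv2
from plant import robot
def K(f): return np.array([[f["fx"],0,f["cx"]],[0,f["fy"],f["cy"]],[0,0,1.]])
def ray(f,uv,z=0.):
    p=cv2.undistortPoints(np.array(uv,float).reshape(-1,1,2),K(f),np.array(f["dist_coeffs"]))[:,0]
    R=np.array(f["R"]);t=np.array(f["t"]);c=-R.T@t
    d=np.c_[p,np.ones(len(p))]@R
    return c+d*((z-c[2])/d[:,2:])
def proj(f,X):
    return cv2.projectPoints(np.array(X,float).reshape(-1,1,3),cv2.Rodrigues(np.array(f["R"]))[0],np.array(f["t"]),K(f),np.array(f["dist_coeffs"]))[0][:,0]
def save(f,n): cv2.imwrite("pics/"+n,f["image"][:,:,::-1])
E
python3 - <<'E'
from h import *
print(robot.nose_length,robot.sense())
for n in("top","scene"):
    f=robot.grab_frame(n);save(f,n+"0.png");print(n,-np.array(f["R"]).T@f["t"])
E
```

```text
pics
0.011 {'t': 0.0, 'joint_pos': array([-1.20190514,  0.46944731, -0.04862432,  1.53367751,  0.02416432,
        1.14101469, -0.08233139]), 'joint_velocities': array([ 5.24250238e-04,  9.33882012e-05,  2.08170089e-04, -5.36346328e-04,
        2.73495425e-03, -7.09184494e-04,  2.53282852e-04]), 'effort': array([-2.49413079e-04, -5.10302281e+01, -4.68525267e-02, -2.37712687e+01,
        1.06752416e-02,  7.57779664e-03,  1.86245916e-05]), 'tcp_pos': array([0.26125579, 0.62178394, 0.24126451]), 'tcp_rot': array([-3.13963722e+00,  1.17378570e-04,  2.74385453e+00]), 'wrist_force': array([-0.16340548,  0.27381832,  0.18019661]), 'torque': array([-0.00549703, -0.01287685,  0.01486396]), 'gripper_force': 0.0, 'opening': 1.00057268190334}
top [ 0.35834078 -0.04312969  1.08351283]
scene [ 1.35865165 -0.52801474  0.65247534]
```

View pics/top0.png

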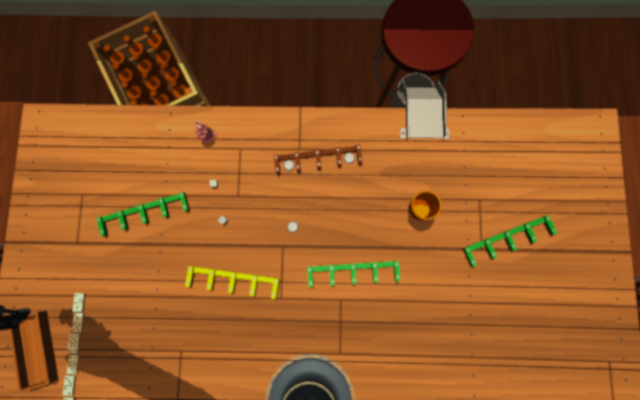

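View pics/scene0.png

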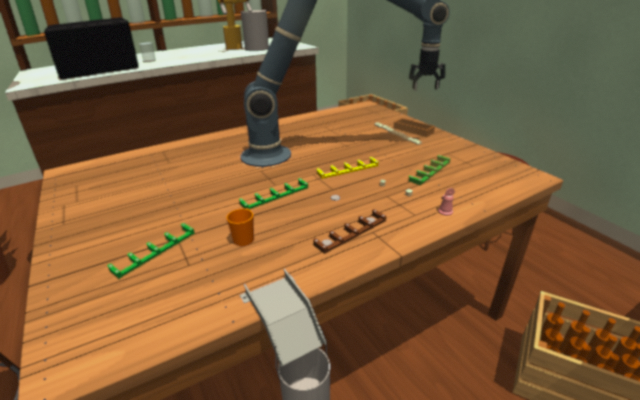

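The top view shows the dark rack at about (275–362, 150–170) and the loose cap at (292, 227). The scored caps are at (289, 165) and (349, 158). The chute is right of the rack at (425, 130), so y < 0: I count e, d, c and the target is gap2. The saint is at (204, 132), the cup at (425, 206) and the dice at (213, 183) and (222, 220). Next I'll locate these coarsely and move the wrist camera over the rack.

```bash
python3 - <<'E'
from h import *
f=robot.grab_frame("top")
names=["railL","railR","noseA","noseE","cap","chute","saint","cup","die1","die2"]
px=[(276,156),(361,148),(278,174),(360,164),(292.5,227),(425,137),(207,141),(425,215),(222,220),(213,183)]
P=ray(f,px,0.01)
for n,p in zip(names,P): print(n,p.round(3))
w=robot.grab_frame("wrist");R=np.array(w["R"]);s=robot.sense()
c=-R.T@w["t"];from scipy.spatial.transform import Rotation as Ro
Rt=Ro.from_euler("xyz",s["tcp_rot"]).as_matrix()
print("cam in tool",Rt.T@(c-s["tcp_pos"]),"\n",Rt.T@R.T, w["fx"])
for yaw in(0,np.pi/2,-np.pi/2,np.pi):
  for p in([.56,0,.3],[.62,0,.25],[.6,0,.02],[.66,-.1,.02]):
    print(yaw,p,robot.inverse_kinematics(p,[np.pi,0,yaw]))
E
```

```text
railL [0.648 0.106 0.01 ]
railR [ 0.674 -0.133  0.01 ]
noseA [0.596 0.099 0.01 ]
noseE [ 0.627 -0.13   0.01 ]
cap [0.448 0.055 0.01 ]
chute [ 0.707 -0.312  0.01 ]
saint [0.689 0.304 0.01 ]
cup [ 0.486 -0.307  0.01 ]
die1 [0.465 0.249 0.01 ]
die2 [0.568 0.28  0.01 ]
cam in tool [ 0.07151093  0.00116553 -0.13052425] 
 [[-1.81012116e-04 -9.59392021e-01 -2.82076085e-01]
 [ 9.99999977e-01 -1.41363581e-04 -1.60910557e-04]
 [ 1.14501019e-04 -2.82076108e-01  9.59392024e-01]] 326.008654414672
0 [0.56, 0, 0.3] [-0.69565095  0.27920972  0.77840115  1.76956724 -0.21096601  1.17863317
 -1.42611719]
0 [0.62, 0, 0.25] [-0.59309008  0.43823794  0.72855837  1.69461583 -0.317596    1.13069985
 -1.34514591]
0 [0.6, 0, 0.02] [-0.45937781  0.68044781  0.5398028   1.91059285 -0.52913946  0.69525047
 -1.17227146]
0 [0.66, -0.1, 0.02] [-0.38397093  0.81815525  0.71635447  1.74697332 -0.69356009  0.84761978
 -0.91496593]
1.5707963267948966 [0.56, 0, 0.3] [-0.53644671  0.25032014  0.56802983  1.76205419 -0.14517793  1.17105992
  0.07416031]
1.5707963267948966 [0.62, 0, 0.25] [-0.48117519  0.40569767  0.562564
[... 576 characters left out ...]
2] [ 0.69666534  1.0024431  -1.18775568  1.84194033  1.06376536  1.10667406
  2.23176712]
-1.5707963267948966 [0.66, -0.1, 0.02] [-0.48815361  0.90539649  0.90803136  1.75288087 -0.873451    0.94242341
 -2.34870245]
3.141592653589793 [0.56, 0, 0.3] [-0.3916207   0.2370261   0.38594727  1.75456335 -0.09620842  1.16853188
  1.59309823]
3.141592653589793 [0.62, 0, 0.25] [-0.29670079  0.37769927  0.30608895  1.67777763 -0.12468169  1.10528197
  1.6160049 ]
3.141592653589793 [0.6, 0, 0.02] [-0.13660082  0.61756188  0.08954612  1.89102227 -0.08720364  0.63672151
  1.57744609]
3.141592653589793 [0.66, -0.1, 0.02] [-0.03274293  0.70128293  0.17353719  1.72473368 -0.1678333   0.73005267
  1.7967757 ]
```

Now I'll move over the board and take one wrist view of both cap and rack, and check reach behind the cap.

```bash
python3 - <<'E'
from h import *
yaw=np.pi+0.108
robot.goto([.52,.01,.2],[np.pi,0,yaw])
robot.grip(0.0)
f=robot.grab_frame("wrist");save(f,"w1.png");np.save("w1.npy",f,allow_pickle=True)
print(robot.sense()["t"],robot.sense()["tcp_pos"])
for x in(.43,.42,.41,.40,.39):
  for pit in(0,-.2,.2):
    print(x,pit,robot.inverse_kinematics([x,.05,.014],[np.pi,pit,yaw]) is not None)
E
```

```text
3.3833 [0.52000414 0.00996457 0.20000127]
0.43 0 True
0.43 -0.2 True
0.43 0.2 True
0.42 0 True
0.42 -0.2 True
0.42 0.2 True
0.41 0 True
0.41 -0.2 True
0.41 0.2 True
0.4 0 True
0.4 -0.2 True
0.4 0.2 False
0.39 0 True
0.39 -0.2 True
0.39 0.2 False
```

View pics/w1.png

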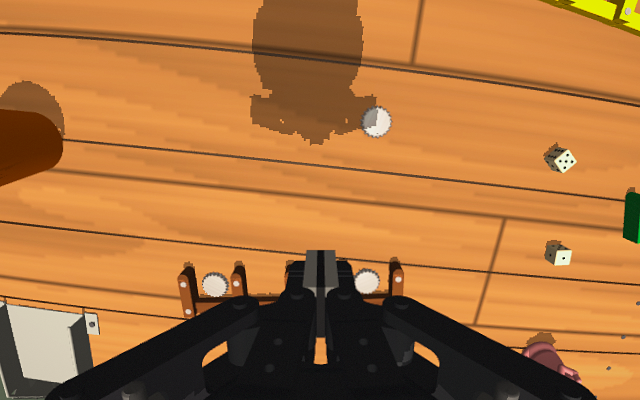

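The wrist view shows the loose cap at (377, 122) and scored caps at (215, 285) and (367, 281). Noses e, d and a are at about (186, 267), (238, 265) and (397, 262), with b and c hidden behind the fingers. I'll enlarge the visible rack ends and fit the cap circles.

```bash
python3 - <<'E'
from h import *
f=np.load("w1.npy",allow_pickle=True).item()
im=f["image"]
a=np.hstack([im[250:325,170:250],im[250:325,350:430]])
cv2.imwrite("pics/w1c.png",cv2.resize(a[:,:,::-1],None,fx=5,fy=5,interpolation=cv2.INTER_CUBIC))
hsv=cv2.cvtColor(im,cv2.COLOR_RGB2HSV)
m=((hsv[...,1]<70)&(hsv[...,2]>90)).astype(np.uint8)
n,l,s,c=cv2.connectedComponentsWithStats(m)
for i in range(1,n):
    if s[i,4]>150: print(s[i],c[i].round(1),ray(f,[c[i]],.006).round(4))
E
```

```text
[361 106  31  32 699] [376.  121.5] [[0.4514 0.0578 0.006 ]]
[555 150  21  23 246] [565.3 160.9] [[0.4665 0.259  0.006 ]]
[555 251  17  14 193] [562.8 257.5] [[0.5723 0.2914 0.006 ]]
[354 269  26  25 469] [366.  281.3] [[0.6231 0.0735 0.006 ]]
[202 273  27  24 458] [214.6 284.6] [[ 0.646 -0.095  0.006]]
[   6  304   77   80 4288] [ 43.9 342.5] [[ 0.7569 -0.3136  0.006 ]]
[ 84 313  15  22 244] [ 91.4 323.4] [[ 0.7181 -0.2457  0.006 ]]
[  0 364  18  36 201] [  3.6 387.7] [[ 0.8463 -0.3909  0.006 ]]
```

View pics/w1c.png

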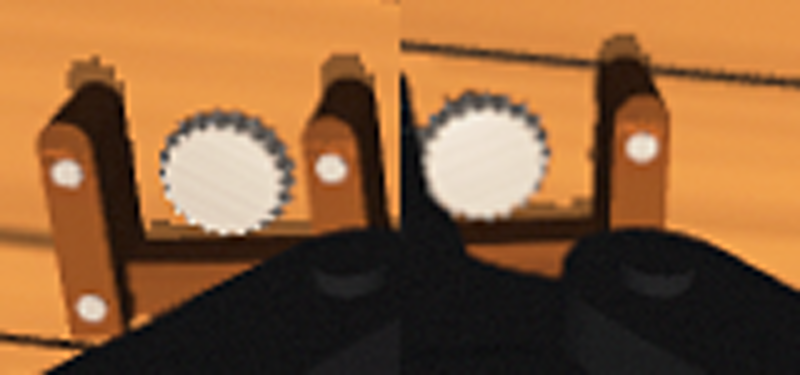

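The crop shows the top nose tips at full-frame pixels e (182.6, 274.4), d (235, 273) and a (398, 269), plus both scored caps in the end gaps.

```bash
cat > rack.py <<'E'
from h import *
f=np.load("w1.npy",allow_pickle=True).item()
P=ray(f,[(182.6,274.4),(235,273),(398,269)],.02)[:,:2]
v=(P[2]-P[0])/np.linalg.norm(P[2]-P[0]); u=np.array([v[1],-v[0]])  # rack y, x
th=np.arctan2(u[1],u[0])
C=P.mean(0)-v*np.mean([-.116,-.058,.116])       # nose c
nose={k:C+v*s for k,s in zip("abcde",(.116,.058,0,-.058,-.116))}
gap2=C+.024*u+.029*v
cap=ray(f,[(376.5,122)],.005)[0,:2]
E
python3 - <<'E'
from rack import *
print(P.round(4),np.linalg.norm(P[2]-P[0]),np.linalg.norm(P[1]-P[0]),th,nose,gap2,cap)
for q in ray(f,[(366,281.3),(214.6,284.6)],.006)[:,:2]: print((q-C)@u,(q-C)@v)
d=gap2-cap;print(np.arctan2(d[1],d[0]),np.linalg.norm(d))
E
```

```text
[[ 0.6293 -0.1254]
 [ 0.6211 -0.0691]
 [ 0.5978  0.102 ]] 0.22960154667937321 0.056889009045679687 0.13796914328440682 {'a': array([0.59745263, 0.10320704]), 'b': array([0.60542948, 0.0457582 ]), 'c': array([ 0.61340632, -0.01169065]), 'd': array([ 0.62138317, -0.06913949]), 'e': array([ 0.62936002, -0.12658834])} [0.63318983 0.02033454] [0.45182389 0.05853884]
0.02137422172026429 0.0830230142930466
0.02087913109890792 -0.08701932007033439
-0.20761237670142194 0.1853460993642428
```

```bash
python3 - <<'E'
from rack import *
rot=[np.pi,0,np.pi+th]
X=lambda p,z:[p[0],p[1],z]
robot.goto(X(nose['e']-.045*u,.08),rot)
robot.move_straight(X(nose['e']-.045*u,.021))
for k in "edc":
    s=nose[k]-.03*u
    robot.move_straight(X(s,.021),vel=.1)
    f0=robot.sense()["wrist_force"]
    hit=robot.move_straight(X(nose[k]+.005*u,.021),vel=.03,contact_N=3)
    robot.sleep(.2)
    q=robot.sense();d=q["tcp_pos"][:2]-nose[k]
    print(k,hit,"du %.4f dv %.4f"%(d@u,d@v),(q["wrist_force"]-f0).round(2),q["t"])
    robot.move_straight(X(s,.021),vel=.1)
robot.move_straight(X(s-.02*u,.15))
E
```

```text
e True du -0.0123 dv 0.0004 [-0.72  0.29 -1.05] 5.9417
d True du -0.0123 dv 0.0003 [-0.11 -0.25 -1.79] 7.9083
c True du -0.0123 dv 0.0002 [-0.6   0.27  0.34] 9.875
```

Contacts triggered, but the residual force is small and the offsets are identical. I'll repeat the count with a slight press to be certain.

```bash
python3 - <<'E'
from rack import *
rot=[np.pi,0,np.pi+th]
X=lambda p,z:[p[0],p[1],z]
robot.goto(X(nose['e']-.045*u,.08),rot)
robot.move_straight(X(nose['e']-.045*u,.021))
for k in "edc":
    s=nose[k]-.03*u
    robot.move_straight(X(s,.021),vel=.1); robot.sleep(.3)
    f0=np.mean([robot.sense()["wrist_force"] for _ in range(3)],0)
    for off in(-.0135,-.012,-.011,-.010,-.009,-.008,-.007,-.006):
        robot.move_straight(X(nose[k]+off*u,.021),vel=.02);robot.sleep(.15)
        q=robot.sense();F=q["wrist_force"]-f0;d=(q["tcp_pos"][:2]-nose[k])@u
        print(k,off,round(d,4),F.round(1))
        if F[:2]@u<-6: break
    robot.move_straight(X(s,.021),vel=.1)
robot.move_straight(X(s-.02*u,.15))
print(robot.sense()["t"])
E
```

```text
e -0.0135 -0.0136 [-0.4 -0.5  0. ]
e -0.012 -0.012 [-0.9  0.7  0.9]
e -0.011 -0.0115 [-2.  -1.5  1.3]
e -0.01 -0.0114 [-4.9 -1.6  3.2]
e -0.009 -0.0113 [-7.1 -1.   6. ]
d -0.0135 -0.0136 [-0.5  0.5 -0.3]
d -0.012 -0.012 [ 0.2 -0.  -0.2]
d -0.011 -0.0115 [-1.7  0.5  0.8]
d -0.01 -0.0113 [-5.1  0.5  3. ]
d -0.009 -0.0113 [-8.3  0.3  5.4]
c -0.0135 -0.0137 [ 0.7 -0.2 -0.5]
c -0.012 -0.012 [-0.3  0.4 -0.3]
c -0.011 -0.0114 [-1.7 -0.8  0.5]
c -0.01 -0.0113 [-4.7 -1.1  3.2]
c -0.009 -0.0112 [-6.8 -1.5  4.3]
25.2917
```

The contacts are real, and the nose line is confirmed to 0.5 mm. Next is push leg 1, with the fingertips slightly apart as a two-point fork, to a point in front of gap2. Then I'll check.

```bash
python3 - <<'E'
from rack import *
X=lambda p,z:[p[0],p[1],z]
W=gap2-.052*u
d=(W-cap)/np.linalg.norm(W-cap); a=np.arctan2(d[1],d[0]); print(a)
robot.grip(.08); print(robot.sense()["opening"])
robot.goto(X(cap-.042*d,.08),[np.pi,0,np.pi+a])
robot.move_straight(X(cap-.042*d,.013),vel=.08)
robot.move_straight(X(W-.027*d,.013),vel=.045)
robot.sleep(.1)
robot.move_straight(X(W-.06*d,.013),vel=.08)
robot.move_straight(X(W-.09*d,.10))
f=robot.grab_frame("wrist");save(f,"w2.png");np.save("w2.npy",f,allow_pickle=True)
print(W,robot.sense()["tcp_pos"],robot.sense()["t"])
im=f["image"];hsv=cv2.cvtColor(im,cv2.COLOR_RGB2HSV)
m=((hsv[...,1]<70)&(hsv[...,2]>90)).astype(np.uint8)
n,l,s,c=cv2.connectedComponentsWithStats(m)
for i in range(1,n):
    if s[i,4]>150: print(s[i],ray(f,[s[i,:2]+(s[i,2:4]-1)/2],.005).round(4))
E
```

```text
-0.33602247090650483
0.07998259520621047
[0.58168397 0.01318288] [0.49648606 0.04272976 0.09931227] 32.3167
[592  59  31  35 578] [[0.468  0.2605 0.005 ]]
[311 302  19  33 529] [[0.579  0.0152 0.005 ]]
```

View pics/w2.png

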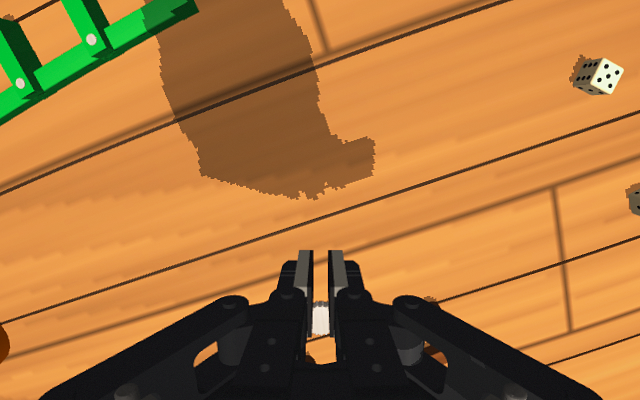

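The cap is visible between the fingers at (320, 318), at roughly (0.579, 0.015) versus the 0.582, 0.013 planned. Leg 2 pushes straight along the gap axis.

```bash
python3 - <<'E'
from rack import *
X=lambda p,z:[p[0],p[1],z]
W=gap2-.052*u
robot.goto(X(W-.045*u,.08),[np.pi,0,np.pi+th])
robot.move_straight(X(W-.045*u,.013),vel=.08)
robot.move_straight(X(gap2-.032*u,.013),vel=.04)
hit=robot.move_straight(X(gap2-.0265*u,.013),vel=.02,contact_N=5)
robot.sleep(.2);q=robot.sense();print(hit,(q["tcp_pos"][:2]-gap2)@u,q["wrist_force"].round(1))
robot.move_straight(X(gap2-.07*u,.013),vel=.08)
robot.move_straight(X(gap2-.09*u,.15))
# side-shifted look so that the fingers do not hide the gap
robot.goto(X(gap2-.10*u+.13*v,.15),[np.pi,0,np.pi+th])
robot.sleep(.2)
f=robot.grab_frame("wrist");save(f,"w3.png");np.save("w3.npy",f,allow_pickle=True)
print(proj(f,[*[X(gap2,.005)]]),proj(f,[X(nose[k],.02) for k in "abcde"]).round(1).tolist(),robot.sense()["t"])
im=f["image"];hsv=cv2.cvtColor(im,cv2.COLOR_RGB2HSV)
m=((hsv[...,1]<70)&(hsv[...,2]>90)).astype(np.uint8)
n,l,s,c=cv2.connectedComponentsWithStats(m)
for i in range(1,n):
    if s[i,4]>150:
        p=ray(f,[s[i,:2]+(s[i,2:4]-1)/2],.005)[0,:2]; print(s[i],p.round(4),"rel gap2",((p-gap2)@u).round(4),((p-gap2)@v).round(4))
E
```

```text
False -0.026416068150269093 [-0.4 -0.2  0.5]
[[187.76219152 297.33791831]] [[273.5, 283.6], [209.6, 283.3], [147.1, 282.7], [87.0, 281.8], [30.1, 280.5]] 38.8583
[456 146  27  28 389] [0.4663 0.2559] rel gap2 -0.1329 0.2563
[463 268  20  17 293] [0.5735 0.2886] rel gap2 -0.0223 0.2739
[ 61 279  25  28 501] [ 0.6461 -0.0962] rel gap2 -0.0032 -0.1172
[175 281  30  30 623] [0.6309 0.022 ] rel gap2 -0.0021 0.002
[230 281  31  24 416] [0.6197 0.0756] rel gap2 -0.0058 0.0566
```

View pics/w3.png

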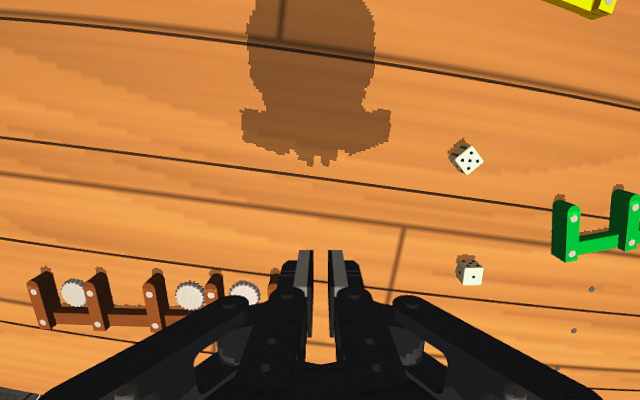

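The cap is in gap2 at (190, 296), flat, between dividers b and c. It measures at least as deep as the scored cap at (74, 293), 2.1 mm short of the mark against 3.2 mm, so most of the offset is shared camera bias. The other objects are where they were and the fingers are clear, so I'm handing in.

```bash
python3 -c "
from plant import robot
robot.sleep(.3);print(robot.close_job())"
```

```text
the job is handed in; nothing more can be done
None
```

I handed the job in: I touched the first three dividers in order from the chute end (e, d, c), then pushed the loose cap flat into the third gap (gap2), within about 2 mm of the back rail by camera, and finished with the fingers clear; the verdict wasn't shown to me.

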